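# Brace a lab jar and twist off its tight cap

## Robot

A 6-joint arm with a two-finger parallel gripper is mounted at the origin on a cart in front of the work surface, level with it; the furniture and walls round the work are solid. World frame = base frame: x ahead of the robot, y to its left, z up, the work surface at z = 0. Lengths are in m, angles in rad, forces in N, time in s.
With the tool pointing down it reaches from about 0.375 to 0.975 m from the base axis. Payload 3.8 kg.
Tool frame: the origin (TCP) lies at the very end of the fingers, on their centre line; the grasp point (between the pads) lies 19 mm behind it; z points along the fingers, y is the line along which they close (so a half turn about z gives the same grasp; the last joint's range is limited). The gripper opens to 85 mm and grips with 20 to 120 N. Pads are 22 mm wide; open, the fingers measure 114 mm over their backs; the gripper's body (76 mm by 85 mm) begins 54 mm behind the grasp point. The pads swing forward as they close: fully open they stand 13 mm farther back than shut.
Start: joints at [1.116, 0.264, 1.604, -0, 1.274, -0.037], TCP at [0.274, 0.617, 0.231] pointing down, gripper open.
Joint ranges: [-2.63, 2.63], [-0.94, 2.18], [0.31, 2.57], [-1.31, 4.45], [0, 2.66], [-2.55, 2.55]. Speed limits (rad/s): [2.57, 2.57, 3.14, 3.14, 3.14, 3.14].

## Interface

Orientations are given as a rotation vector (axis times angle).
In Python, from workcell import monitor, viewer, job gives the robot as it stands. The module is installed in compiled form; this text tells all that it offers.
- The arm moves only by the tool step_arm, never from a script. Its argument "series" is one flat list of numbers, 4 for each row, row after row: the shift along the tool's x, y, z in m, then the turn about the tool's z in rad. A call has 1 to 8 rows; each row is the pose to reach, as a shift and turn from the pose commanded when the call began, along the tool's axes at that moment; what a row does not reach only later rows make up. A row lasts 1/8 s, in which the tool goes at most 62.5 mm and 10.7 degrees, less where a joint would pass 70% of its speed; a pose out of reach is approached as far as the arm can. A call with a gripper value outside its range is refused whole. "gripper" is the opening, from 0 (shut) to 1 (fully open), set as the call begins (left out, the last holds). The fingers move at their own pace and stop on an object; "newtons" is the grip in N (left out, the last holds). Time passes only in rows, so rows that repeat a pose let the fingers close. It gives the time, the measured TCP pose, the force, the opening and the grip force at its end, in the units of the state.
- monitor.read_state(): the state, without advancing time (a new reading comes with each control period).
- viewer.read_camera(name): name is "side" or "top" or "wrist"; returns a dict with "image" (480x640x3 uint8, red, green, blue), "intrinsics" (3x3 intrinsics, pixels), "distortion" ([k1, k2, p1, p2, k3] as OpenCV has them; the pictures are not rectified), "T" (4x4, takes a point from camera to world coordinates); the wrist camera has in their place "hand_eye" (4x4, takes a point from camera to tool coordinates, whose origin is the TCP and whose axes are the flange's). Camera axes: x right, y up, looking along -z (the intrinsics and any distortion apply to the point x, -y, -z); pixel columns grow to the right and rows downward; lengths in m; the calibration is good to about 2 mm. A picture is of the moment at which its call begins: read the wrist's pose just before it. There is no depth.
- job.finish_job(): hands the job in; it is judged then, once.
Trained networks look in a picture, given as the dict that the camera call returned (one of the last four; its "shot" number tells which), for a name from the list of things; names that differ only in an ending like _2 or _b are one class to them, and where a whole thing is asked for, a point or a joint stands for the part that bears it (a point fixed in the world has none). Each returns a list of dicts, best first, with "score" (0 to 1); they miss things now and then, are a little off and sometimes report something else, mostly with a low value. They report only what shows in the picture. A call takes as long as a camera call. They do not tell look-alikes from the thing itself.
- viewer.boxes_of(picture, label): "extent" ([centre column, centre row, width, height] in pixels, round what is visible of it).
- viewer.spot_point(picture, label): "point" ([column, row] in pixels: a listed point, or the origin of a listed thing).
The state is a dict: "time": time; "q": joint angles; "joint_vel": joint speeds; "joint_torque": joint torques, N m; "tool_pos": TCP position; "tcp_rot": TCP orientation; "wrist_force": force on the tool from outside, world axes, zero at the start; "torque": the same for the moment, N m; "width": opening from 0.0 (shut) to 1.0 (fully open); "grip_force": force on a finger pad.
Only numpy, scipy, OpenCV 4.12 (cv2) and the standard library are available. Lean on these libraries where they do the work, as an engineer would, in place of code of your own. Each camera call takes 0.05 s, during which the arm holds its last target. There are 200 camera calls.

## Task

Slide the square brace collar down over the capped jar until it lies flat on the stand, its two arms beside the stop posts, and let go of it. Then unscrew the jar's tight blue cap anticlockwise until it comes free (about a quarter turn in all, no more), and lift it straight up clear of the jar. Finish while still holding the cap level, just above the jar mouth, with the jar and brace left in place and the other things undisturbed.

Things in the scene. Friction and masses are not known exactly. Their poses are not given: they have to be found in the camera images.
- stand: Grey fixed stand, 152 (x) x 54 mm. Origin: centre of underside, z up. Middle block 54 x 54, 14 high; in its round pocket (43 wide, floor at z 4) the jar's foot stands and can spin. Side bars 10 high, 46 wide. Steel stop posts 8 thick, top at z 30, at (x, y) = (50, 16) and (-50, -16) stop the brace's arms from turning anticlockwise (from above).
- jar: Amber jar, 0.25 kg, loose in the stand's pocket. Origin: centre of underside, z up, x within 0.05 rad of the stand's x. Foot 40 mm round to z 12, square body 44 x 44 (sides along x, y) to z 28, neck to z 54. A sprung seal pushes the cap up (13 N), so it is tight: about 0.3 N m to turn. Unbraced, the jar spins with the cap; it must not turn over 0.45 rad from the stand.
- cap: Blue round cap, white disc on top, 42 mm wide, 18 high. Origin: centre of underside (screwed on: 43 mm above the jar's origin), z up. x in line with the jar's x when tight. Turned 0.95 rad anticlockwise (from above) against the jar it rises 2 mm, then is free to lift off. Jar and brace first take up 0.1 to 0.3 rad of play, so turn the hand about 1.4 rad in all.
- brace: Aluminium brace, orange arm ends, 0.2 kg, flat on the worktop. Origin: centre of underside, z up. Square ring 60 x 60 mm outside, 48 x 48 inside, 16 high; two arms 14 wide, 10 high reach out to x = +66 and -66. Grasp across the free sides at y = +30 and -30. In place its underside lies on the stand's block (z 14), x along the stand's and jar's x, either way round.
- pink_jar: Bystander: small closed powder jar, pink body and white lid, 46 mm wide, 56 mm high. Origin: centre of its underside.
- white_jar: Bystander: small low closed white powder jar, 32 mm wide, 26 mm high. Origin: centre of its underside.
- dental_model: Bystander: cream plaster model of a lower jaw, 62 x 80 x 37 mm. Origin: centre of its underside.
Not all that is in view belongs to the job. Of the things that look like the cap, the middle-sized one is meant.

How it is judged:
On the way, in this order (a step that is already met when the one before it is completed fails the run):
1. the brace lies flat on the stand round the jar, let go, with the cap still on tight (horizontal distance between each of brace, jar and stand below 0.006 m and z of brace in the frame of stand below 0.018 m and angle between the z axis of brace and the z axis of stand, either way round below 0.07 rad and angle between the x axis of brace and the x axis of stand, either way round below 0.35 rad and z of jar in the frame of stand below 0.008 m and angle between jar's own z axis and vertical below 0.1 rad and contact force between the fingers and brace below 0.2 N and angle between the x axis of cap and the x axis of jar, either way round below 0.4 rad and z of cap in the frame of jar below 0.047 m), for 0.2 s.
2. the cap is unscrewed on the braced jar until its lugs are free (horizontal distance between each of brace, jar and stand below 0.006 m and z of brace in the frame of stand below 0.018 m and angle between the z axis of brace and the z axis of stand, either way round below 0.07 rad and angle between the x axis of brace and the x axis of stand, either way round below 0.35 rad and z of jar in the frame of stand below 0.008 m and angle between jar's own z axis and vertical below 0.1 rad and angle between the x axis of cap and the x axis of jar, either way round above 0.85 rad and z of cap in the frame of jar below 0.052 m and contact force between the fingers and cap above 1 N), for 0.05 s.
At the end, for the whole second after the job is handed in: Fingers hold the cap still (>1 N), level within 0.2 rad, within 20 mm of the jar axis, 14 to 67 mm above where it sat, 0.75 to 2.39 rad from tight, touching nothing else; jar upright in its pocket; brace flat on the stand (6 mm, 0.35 rad) (horizontal distance between each of brace, jar and stand below 0.006 m and z of brace in the frame of stand below 0.018 m and angle between the z axis of brace and the z axis of stand, either way round below 0.07 rad and angle between the x axis of brace and the x axis of stand, either way round below 0.35 rad and z of jar in the frame of stand below 0.008 m and angle between jar's own z axis and vertical below 0.1 rad and z of cap in the frame of jar between 0.057 and 0.11 m and horizontal distance between cap and jar below 0.02 m and angle between cap's own z axis and vertical below 0.2 rad and angle between the x axis of cap and the x axis of jar, either way round above 0.75 rad and contact force between the fingers and cap above 1 N and contact force between cap and jar below 0.1 N and contact force between cap and brace below 0.1 N and contact force between cap and stand below 0.1 N and linear speed of cap below 0.02 m/s); the arm keeps its last pose, push and grip.
It fails at once if the jar spins in its stand (angle between the x axis of jar and the x axis of stand, either way round above 0.45 rad).
It fails at once if the jar is lifted out of its pocket or tipped (z of jar in the frame of stand above 0.014 m or angle between jar's own z axis and vertical above 0.3 rad).
It fails at once if a bystander is shoved or knocked over (distance of any of pink_jar, white_jar, dental_model from where it was at the start of the episode above 0.02 m or angle between any of pink_jar, white_jar, dental_model's own z axis and vertical above 0.4 rad).
It also fails if it takes over 72 s, if anything falls off the work surface, if the arm or the gripper's body presses on something with over 40 N, if the wrist force passes 120 N, or if a joint passes its speed limit or range.

## Working session

There is one attempt and no reset: what is moved stays moved. The work goes in short steps, Python scripts to look and compute and a tool call to move; the robot and the scene stay as the last step left them, time stands still between calls to the robot, and variables do not carry over. Pictures are saved under pics/ and viewed, at most 10 in all, crops included, and the job is handed in when it is done.

Besides the shell and the picture viewer there is one more tool, called after ">>>" as name(argument=value, ...) on one line, values as JSON. step_arm: Moves the arm, as the interface text tells. Its arguments: {"type":"object","properties":{"series":{"type":"array"},"gripper":{"type":"number"},"newtons":{"type":"number"}},"required":["series"]}

```bash
mkdir -p pics
cat > h.py <<'E'
import numpy as np, cv2
from scipy.spatial.transform import Rotation as R
from workcell import monitor, viewer, job
def camT(p,st=None):
    if 'T' in p: return np.array(p['T'])
    st=st or monitor.read_state()
    T=np.eye(4);T[:3,:3]=R.from_rotvec(st['tcp_rot']).as_matrix();T[:3,3]=st['tool_pos']
    return T@np.array(p['hand_eye'])
def toworld(p,T,pix,z):
    u=cv2.undistortPoints(np.array(pix,float).reshape(-1,1,2),np.array(p['intrinsics']),np.array(p['distortion'])).reshape(-1,2)
    d=np.c_[u[:,0],-u[:,1],-np.ones(len(u))]@T[:3,:3].T
    o=T[:3,3]; return o+d*((z-o[2])/d[:,2])[:,None]
def topix(p,T,X):
    X=np.atleast_2d(X); c=(X-T[:3,3])@T[:3,:3]
    c=c*[1,-1,-1]
    return cv2.projectPoints(c,np.zeros(3),np.zeros(3),np.array(p['intrinsics']),np.array(p['distortion']))[0].reshape(-1,2)
E
python3 - <<'E'
from h import *
for n in ['top','side']:
    p=viewer.read_camera(n); cv2.imwrite(f'pics/{n}0.png',p['image'][:,:,::-1])
    T=camT(p); print(n,T[:3,3].round(3),np.array(p['intrinsics'])[0,0])
    for l in ['stand','jar','cap','brace','pink_jar','white_jar','dental_model']:
        r=viewer.spot_point(p,l); print(l,[(np.round(d['point'],1).tolist(),round(d['score'],2),toworld(p,T,d['point'],{'jar':.004,'cap':.047}.get(l,0))[0].round(3).tolist()) for d in r[:4]])
s=monitor.read_state();print(s['time'],s['tool_pos'],R.from_rotvec(s['tcp_rot']).as_matrix().round(3))
E
```

```text
top [ 0.551 -0.117  0.915] 461.65805427668676
stand [([276.7, 301.9], 0.67, [0.517, 0.01, 0.0])]
jar [([274.5, 301.8], 0.49, [0.517, 0.014, 0.004])]
cap [([325.7, 280.2], 0.65, [0.556, -0.089, 0.047]), ([272.4, 305.6], 0.58, [0.512, 0.012, 0.047]), ([226.9, 289.3], 0.46, [0.544, 0.098, 0.047])]
brace [([368.9, 232.0], 0.73, [0.649, -0.176, 0.0]), ([274.2, 300.6], 0.71, [0.519, 0.015, 0.0])]
pink_jar [([264.7, 186.9], 0.83, [0.748, 0.03, 0.0])]
white_jar [([320.4, 174.2], 0.6, [0.77, -0.083, 0.0])]
dental_model [([420.7, 196.3], 0.93, [0.717, -0.281, 0.0]), ([275.0, 301.9], 0.57, [0.517, 0.014, 0.0])]
side [0.204 0.464 0.588] 597.2023714585569
stand [([331.8, 357.4], 0.76, [0.521, 0.017, 0.0])]
jar [([333.6, 357.8], 0.95, [0.517, 0.019, 0.004]), ([201.4, 298.2], 0.64, [0.745, 0.033, 0.004])]
cap [([351.8, 303.7], 0.93, [0.53, -0.043, 0.047]), ([338.8, 331.7], 0.73, [0.514, 0.011, 0.047]), ([273.2, 397.1], 0.73, [0.516, 0.141, 0.047])]
brace [([338.3, 256.6], 0.66, [0.639, -0.17, 0.0]), ([337.1, 357.3], 0.57, [0.516, 0.012, 0.0])]
pink_jar []
white_jar [([242.1, 253.3], 0.57, [0.773, -0.088, 0.0])]
dental_model [([333.9, 212.9], 0.67, [0.718, -0.271, 0.0])]
0.8 [0.27387859 0.61690607 0.23129322] [[-0.914  0.406  0.   ]
 [ 0.406  0.914 -0.   ]
 [-0.    -0.    -1.   ]]
```

View pics/top0.png

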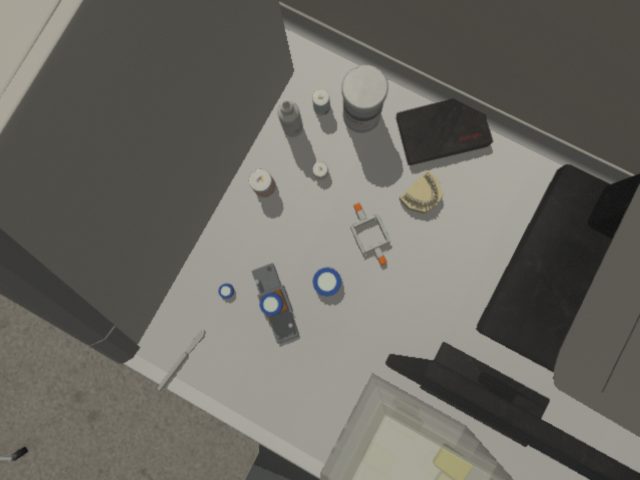

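View pics/side0.png

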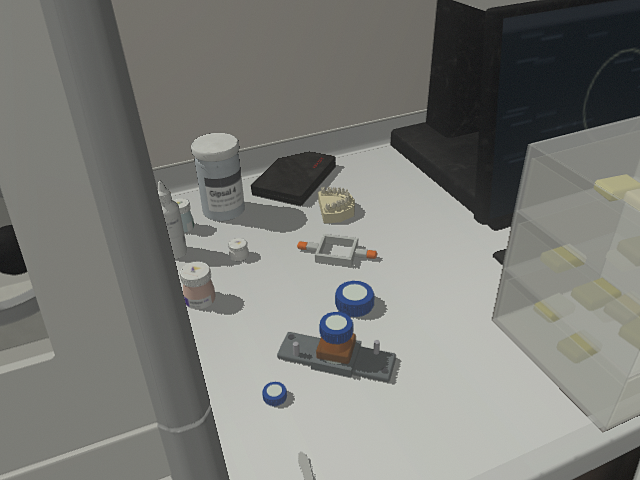

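Run:
```python
from h import *
for n in ['top','side']:
    p=viewer.read_camera(n);T=camT(p);im=p['image'][:,:,::-1].copy()
    print(n,'look',-T[:3,2].round(2))
    for x in np.arange(0,1.01,.1):
        for y in np.arange(-.6,.71,.1):
            if ((np.array([x,y,0])-T[:3,3])@T[:3,:3])[2]>-.1: continue
            u=topix(p,T,[x,y,0])[0]
            if 0<u[0]<640 and 0<u[1]<480:
                cv2.circle(im,tuple(int(v) for v in u),2,(0,0,255),-1); cv2.putText(im,f'{x*10:.0f},{y*10:.0f}',tuple(int(v) for v in u),0,.35,(0,255,255),1)
    for X in [[0,0,0],[.274,.617,.231],[.274,.617,.45],[.3,.3,.3]]: print(X,topix(p,T,X)[0].round(),((np.array(X)-T[:3,3])@T[:3,:3])[2].round(2))
    if n=='top': a=im
    else: b=im
p=viewer.read_camera('wrist');c=p['image'][:,:,::-1]
s=cv2.resize(np.vstack([np.hstack([a,b]),np.hstack([c,c*0])]),(800,600),interpolation=cv2.INTER_AREA)
cv2.imwrite('pics/g.png',s)
print(np.array(p['hand_eye']).round(3),p['intrinsics'])
```

```text
top look [ 0.09  0.04 -0.99]
[0, 0, 0] [287. 583.] -0.86
[0.274, 0.617, 0.231] [-160.  490.] -0.69
[0.274, 0.617, 0.45] [-412.  596.] -0.47
[0.3, 0.3, 0.3] [ 25. 487.] -0.61
side look [ 0.48 -0.64 -0.6 ]
[0, 0, 0] [797. 581.] -0.55
[0.274, 0.617, 0.231] [-186. 1474.] -0.15
[0.274, 0.617, 0.45] [ 6650. -6905.] -0.02
[0.3, 0.3, 0.3] [364. 466.] -0.32
[[-0.001  0.946  0.325  0.083]
 [ 1.     0.     0.     0.001]
 [ 0.     0.325 -0.946 -0.143]
 [ 0.     0.     0.     1.   ]] [[386.49189273   0.         326.23825127]
 [  0.         386.49189273 242.99953391]
 [  0.           0.           1.        ]]
```

View pics/g.png

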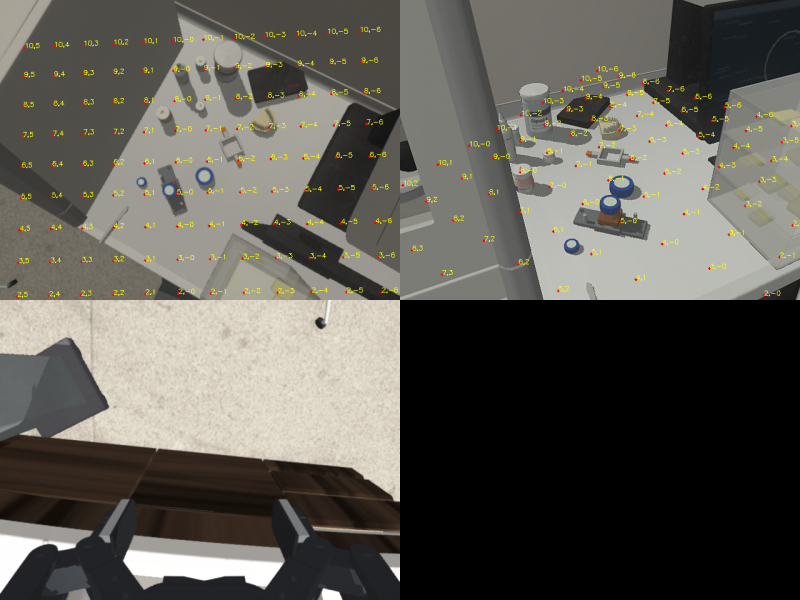

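Run:
```python
from h import *
p=viewer.read_camera('wrist');T=camT(p)
for z in [.15,0,-.3]: print('wrist box',z,toworld(p,T,[[170,165],[110,65],[75,220],[0,110],[300,280],[0,370],[180,470]],z).round(2).tolist())
p=viewer.read_camera('side');T=camT(p)
c=T[:3,3]
b=toworld(p,T,[[495,320]],0)[0]
for h in [.1,.15,.2,.25,.3]: print('box edge',b.round(3),h,topix(p,T,[b[0],b[1],h]).round())
for z in [.4,.2,0]: print('pole',z,toworld(p,T,[[50,0],[115,0],[160,425],[210,410]],z).round(2).tolist())
p=viewer.read_camera('top');T=camT(p)
for z in [0,.2,.5]: print('top',z,toworld(p,T,[[140,355],[110,335],[105,350],[290,0],[295,70],[0,215],[375,378],[440,345]],z).round(2).tolist())
```

```text
wrist box 0.15 [[0.19, 0.56, 0.15], [0.13, 0.55, 0.15], [0.19, 0.48, 0.15], [0.12, 0.48, 0.15], [0.28, 0.59, 0.15], [0.26, 0.36, 0.15], [0.4, 0.43, 0.15]]
wrist box 0 [[0.18, 0.49, 0.0], [0.08, 0.49, 0.0], [0.19, 0.37, 0.0], [0.06, 0.36, 0.0], [0.34, 0.56, 0.0], [0.3, 0.16, 0.0], [0.53, 0.29, 0.0]]
wrist box -0.3 [[0.17, 0.37, -0.3], [-0.02, 0.36, -0.3], [0.18, 0.15, -0.3], [-0.05, 0.13, -0.3], [0.46, 0.48, -0.3], [0.39, -0.23, -0.3], [0.8, -0.0, -0.3]]
box edge [ 0.373 -0.173  0.   ] 0.1 [[507. 264.]]
box edge [ 0.373 -0.173  0.   ] 0.15 [[514. 233.]]
box edge [ 0.373 -0.173  0.   ] 0.2 [[521. 199.]]
box edge [ 0.373 -0.173  0.   ] 0.25 [[529. 163.]]
box edge [ 0.373 -0.173  0.   ] 0.3 [[537. 123.]]
pole 0.4 [[0.94, 0.03, 0.4], [0.86, -0.01, 0.4], [0.34, 0.39, 0.4], [0.33, 0.37, 0.4]]
pole 0.2 [[1.72, -0.43, 0.2], [1.57, -0.52, 0.2], [0.48, 0.3, 0.2], [0.46, 0.27, 0.2]]
pole 0 [[2.5, -0.89, 0.0], [2.27, -1.03, 0.0], [0.63, 0.22, 0.0], [0.59, 0.17, 0.0]]
top 0 [[0.42, 0.28, 0.0], [0.46, 0.34, 0.0], [0.43, 0.35, 0.0], [1.14, -0.03, 0.0], [0.99, -0.04, 0.0], [0.71, 0.58, 0.0], [0.37, -0.18, 0.0], [0.43, -0.3, 0.0]]
top 0.2 [[0.45, 0.2, 0.2], [0.48, 0.24, 0.2], [0.46, 0.25, 0.2], [1.01, -0.05, 0.2], [0.89, -0.05, 0.2], [0.67, 0.42, 0.2], [0.41, -0.16, 0.2], [0.45, -0.26, 0.2]]
top 0.5 [[0.49, 0.06, 0.5], [0.51, 0.09, 0.5], [0.5, 0.1, 0.5], [0.82, -0.08, 0.5], [0.75, -0.08, 0.5], [0.62, 0.2, 0.5], [0.47, -0.14, 0.5], [0.49, -0.2, 0.5]]
```

>>> step_arm(series=[0, -0.05, 0, 0, 0, -0.1, 0, 0, 0, -0.15, 0, 0, 0, -0.2, 0, 0, 0, -0.24, 0, 0, 0, -0.27, 0, 0, 0, -0.27, 0, 0], gripper=1)

```text
time: 1.98
tool_pos: [0.1637, 0.3689, 0.2314]
tcp_rot: [0.652, 3.073, 0.001]
wrist_force: [-1.0, 0.6, -0.5]
width: 0.998
grip_force: 0.0
```

>>> step_arm(series=[-0.052, -0.003, 0, 0.13, -0.104, -0.014, 0, 0.26, -0.153, -0.03, 0, 0.39, -0.2, -0.053, 0, 0.52, -0.244, -0.082, 0, 0.65, -0.284, -0.117, 0, 0.78, -0.319, -0.156, 0, 0.91, -0.348, -0.199, 0, 1.04])

```text
time: 2.98
tool_pos: [0.4036, 0.0455, 0.2318]
tcp_rot: [2.097, 2.338, 0.002]
wrist_force: [0.8, 0.3, 1.0]
width: 1.002
grip_force: 0.0
```

Run:
```python
from h import *
p=viewer.read_camera('top');T=camT(p);im=p['image']
hsv=cv2.cvtColor(im,cv2.COLOR_RGB2HSV)
m=cv2.inRange(hsv,(3,150,120),(18,255,255)); n,l,s,c=cv2.connectedComponentsWithStats(m)
for i in range(1,n):
    if s[i,4]>8: print(s[i],c[i].round(1),toworld(p,T,c[i],.01)[0].round(4))
w=viewer.read_camera('wrist');cv2.imwrite('pics/w1.png',w['image'][:,:,::-1])
st=monitor.read_state();print(R.from_rotvec(st['tcp_rot']).as_matrix().round(3),st['q'])
```

```text
[355 204   7   7  35] [357.5 206.9] [ 0.6989 -0.1552  0.01  ]
[379 257   7   7  39] [382.  260.2] [ 0.5923 -0.199   0.01  ]
[[-0.105  0.995  0.001]
 [ 0.995  0.105 -0.002]
 [-0.002  0.001 -1.   ]] [ 4.63530755e-02 -2.70095335e-01  2.13573615e+00 -2.05667896e-03
  1.27474908e+00 -5.78375140e-02]
```

View pics/w1.png

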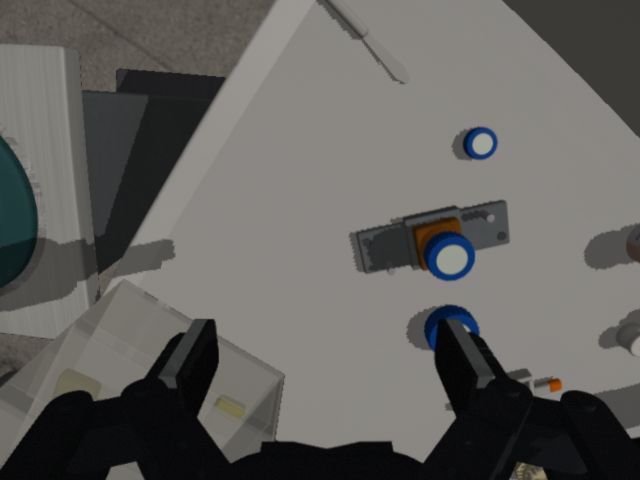

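>>> step_arm(series=[-0.031, 0.027, 0, 0.16, -0.062, 0.054, 0, 0.32, -0.093, 0.081, 0, 0.48, -0.124, 0.109, 0, 0.64, -0.155, 0.136, 0.01, 0.8, -0.186, 0.163, 0.02, 0.96, -0.217, 0.19, 0.03, 1.12, -0.247, 0.217, 0.04, 1.285])

```text
time: 4.08
tool_pos: [0.6474, -0.1738, 0.1904]
tcp_rot: [-3.08, -0.616, -0.001]
wrist_force: [-0.9, 0.1, 0.1]
width: 0.999
grip_force: 0.0
```

Run:
```python
from h import *
st=monitor.read_state();print(st['tool_pos'],R.from_rotvec(st['tcp_rot']).as_matrix().round(3).tolist(),st['q'])
p=viewer.read_camera('wrist');T=camT(p,st);im=p['image']
hsv=cv2.cvtColor(im,cv2.COLOR_RGB2HSV)
m=cv2.inRange(hsv,(3,150,120),(18,255,255)); n,l,s,c=cv2.connectedComponentsWithStats(m)
for i in range(1,n):
    if s[i,4]>30: print(s[i],c[i].round(1),toworld(p,T,c[i],.01)[0].round(4))
o=im[:,:,::-1].copy()
Rz=lambda a:np.array([[np.cos(a),-np.sin(a)],[np.sin(a),np.cos(a)]])
X=np.array([[30,30],[30,-30],[-30,-30],[-30,30],[24,24],[24,-24],[-24,-24],[-24,24],[66,7],[66,-7],[-66,7],[-66,-7]])/1000@Rz(.39).T+[.6456,-.1771]
for x in X:
    u=topix(p,T,[*x,.016 if 1 else 0])[0]; cv2.circle(o,tuple(int(v) for v in u),2,(0,0,255),-1)
cv2.imwrite('pics/w2.png',o)
```

```text
[ 0.64741951 -0.17377684  0.19040388] [[0.923, 0.385, 0.001], [0.385, -0.923, 0.0], [0.001, -0.0, -1.0]] [-2.99672045e-01  2.81369612e-01  1.65849854e+00  5.87552107e-04
  1.20135092e+00  8.75996896e-01]
[328 138  12  18 195] [333.9 146.5] [ 0.7025 -0.1576  0.01  ]
[325 270  13  13 148] [331.5 275.8] [ 0.5956 -0.2005  0.01  ]
```

View pics/w2.png

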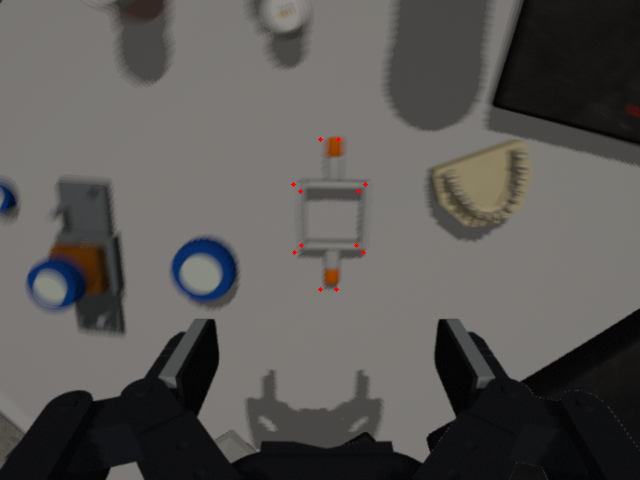

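>>> step_arm(series=[0, 0.003, 0.05, 0, -0.001, 0.005, 0.1, 0.01, -0.001, 0.005, 0.1, 0.01, -0.001, 0.005, 0.1, 0.01])

```text
time: 4.62
tool_pos: [0.6476, -0.1785, 0.0926]
tcp_rot: [3.081, 0.609, 0.003]
wrist_force: [0.8, -0.1, 0.4]
width: 0.997
grip_force: 0.0
```

```bash
cat > fit.py <<'E'
from h import *
from scipy.optimize import differential_evolution
from scipy.ndimage import map_coordinates
def seg(a,b,z,n=60):
    t=np.linspace(.05,.95,n)[:,None]; return np.c_[np.array(a)*(1-t)+np.array(b)*t,np.full(n,z)]
def sq(h,z):
    c=[(h,h),(h,-h),(-h,-h),(-h,h)]; return [seg(c[i],c[(i+1)%4],z) for i in range(4)]
def fit(p,T,segs,x0,d=(.008,.008,.12),z0=0):
    L=np.vstack(segs)
    g=cv2.GaussianBlur(cv2.cvtColor(p['image'],cv2.COLOR_RGB2GRAY).astype(float),(0,0),1.0)
    G=np.hypot(cv2.Sobel(g,-1,1,0),cv2.Sobel(g,-1,0,1)); G=np.minimum(G,60)
    def P(v):
        c,s=np.cos(v[2]),np.sin(v[2]); W=L.copy()
        W[:,0]=v[0]+c*L[:,0]-s*L[:,1]; W[:,1]=v[1]+s*L[:,0]+c*L[:,1]; W[:,2]+=z0
        return topix(p,T,W)
    f=lambda v:-map_coordinates(G,P(v)[:,::-1].T,order=1).mean()
    r=differential_evolution(f,[(a-b,a+b) for a,b in zip(x0,d)],seed=0,maxiter=60,tol=1e-6)
    o=p['image'][:,:,::-1].copy()
    for u in P(r.x): cv2.circle(o,(int(round(u[0])),int(round(u[1]))),0,(0,0,255),-1)
    return r.x,r.fun,o
BR=sq(.030,.016)+sq(.024,.016)+[seg((s*.030,t*.007),(s*.066,t*.007),.010) for s in(1,-1) for t in(1,-1)]+[seg((s*.066,-.007),(s*.066,.007),.010) for s in(1,-1)]
E
python3 - <<'E'
from fit import *
st=monitor.read_state();print(st['tool_pos'],R.from_rotvec(st['tcp_rot']).as_matrix()[:2,0])
p=viewer.read_camera('wrist');T=camT(p,st)
x,f,o=fit(p,T,BR,(.648,-.178,.385)); print(x,f)
M=R.from_rotvec(st['tcp_rot']).as_matrix()
print('tool delta',M.T@(np.array([*x[:2],0])-np.array(st['tool_pos'])), 'yaw',x[2]-np.arctan2(M[1,0],M[0,0]))
cv2.imwrite('pics/w3.png',o)
E
```

```text
[ 0.64763087 -0.17845183  0.09260425] [0.92486152 0.38030118]
[ 0.64741594 -0.17733444  0.39021704] -52.12005353995213
tool delta [ 8.94434406e-05 -1.20718159e-03  9.26033330e-02] yaw 9.466816229258823e-05
```

View pics/w3.png

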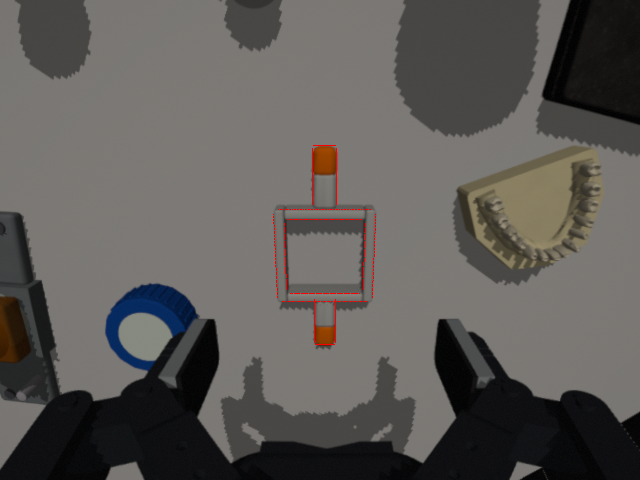

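>>> step_arm(series=[0, -0.001, 0.04, 0, 0, -0.001, 0.07, 0, 0, -0.001, 0.085, 0, 0, -0.001, 0.092, 0, 0, -0.001, 0.092, 0])

```text
time: 5.3
tool_pos: [0.6467, -0.1782, 0.0005]
tcp_rot: [3.082, 0.607, 0.003]
wrist_force: [-0.1, 0.4, 0.7]
width: 1.0
grip_force: 0.0
```

>>> step_arm(series=[0, 0, 0, 0, 0, 0, 0, 0, 0, 0, 0, 0, 0, 0, 0, 0, 0, 0, 0, 0, 0, 0, 0, 0], gripper=0.55, newtons=40)

```text
time: 6.05
tool_pos: [0.6471, -0.1784, 0.001]
tcp_rot: [3.081, 0.607, 0.004]
wrist_force: [-1.1, -0.2, 5.3]
width: 0.687
grip_force: 44.9
```

>>> step_arm(series=[0, 0, -0.02, 0, 0, 0, -0.05, 0, 0, 0, -0.1, 0, 0, 0, -0.14, 0, 0, 0, -0.14, 0])

```text
time: 6.68
tool_pos: [0.6489, -0.1789, 0.1452]
tcp_rot: [3.078, 0.606, 0.013]
wrist_force: [-0.4, 0.1, -1.3]
width: 0.69
grip_force: 44.1
```

>>> step_arm(series=[-0.025, -0.039, 0, 0.01, -0.05, -0.078, 0, 0.03, -0.075, -0.117, 0, 0.05, -0.1, -0.155, 0, 0.07, -0.125, -0.194, 0, 0.09, -0.15, -0.232, 0, 0.09, -0.15, -0.232, 0, 0.09, -0.15, -0.232, 0, 0.09])

```text
time: 7.68
tool_pos: [0.4187, -0.0201, 0.1388]
tcp_rot: [3.106, 0.468, -0.001]
wrist_force: [-0.1, 0.5, -2.6]
width: 0.691
grip_force: 44.2
```

```bash
cat >> fit.py <<'E'
def rect(x0,x1,y0,y1,z): 
    c=[(x0,y0),(x1,y0),(x1,y1),(x0,y1)]; return [seg(c[i],c[(i+1)%4],z) for i in range(4)]
ST=[seg((s*.027,t*.023),(s*.076,t*.023),.010) for s in(1,-1) for t in(1,-1)]+[seg((s*.076,-.023),(s*.076,.023),.010) for s in(1,-1)]+rect(-.027,.027,-.027,.027,.014)
E
python3 - <<'E'
from fit import *
st=monitor.read_state();print(st['tool_pos'],st['q'],st['width'],st['grip_force'])
p=viewer.read_camera('wrist');T=camT(p,st)
x,f,o=fit(p,T,ST,(.517,.012,.3),(.012,.012,.2)); print(x,f)
cv2.imwrite('pics/w4.png',o)
q=viewer.read_camera('top');print(fit(q,camT(q),ST,(.517,.012,.3),(.012,.012,.2))[:2])
# cap: white disc centroid at z .065
hsv=cv2.cvtColor(p['image'],cv2.COLOR_RGB2HSV)
m=cv2.inRange(hsv,(100,120,60),(130,255,255)); n,l,s,c=cv2.connectedComponentsWithStats(m)
for i in range(1,n):
    if s[i,4]>200:
        k=max(cv2.findContours((l==i).astype('uint8'),0,1)[0],key=len); e=cv2.fitEllipse(k); print(s[i],e[0],toworld(p,T,[e[0]],.067)[0])
E
```

```text
[ 0.41872697 -0.02012038  0.13875856] [-1.07264494e-01 -1.53727921e-01  2.22175367e+00 -2.49571446e-04
  1.07384330e+00  1.16430806e+00] 0.69117647480437 44.19732928276062
[0.51132164 0.01084994 0.33709121] -36.38224604734437
(array([0.51329449, 0.00831201, 0.33665137]), np.float64(-52.20599089825189))
[166   0  43  18 375] (187.34542846679688, 3.9447031021118164) [0.52952236 0.08678674 0.067     ]
[ 452   25   87   92 3357] (495.91046142578125, 69.61063385009766) [ 0.54667364 -0.07336119  0.067     ]
[ 282   30   81   85 2923] (321.87908935546875, 72.48416137695312) [0.51741743 0.01268962 0.067     ]
```

View pics/w4.png

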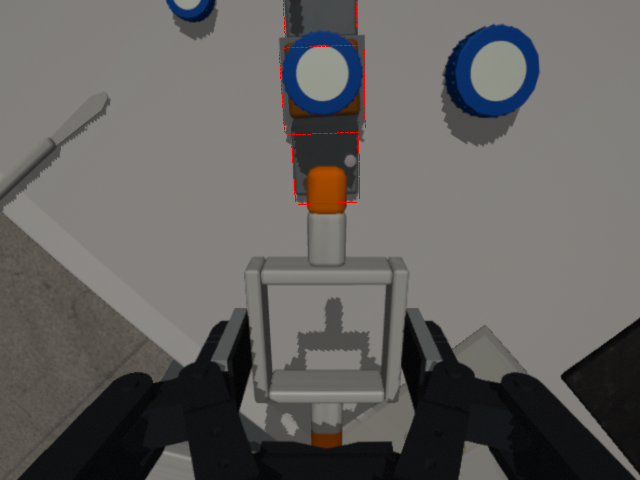

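>>> step_arm(series=[0, 0, -0.04, 0, -0.01, 0, -0.08, 0, -0.02, 0, -0.1, -0.03, -0.02, 0, -0.1, -0.03, -0.02, 0, -0.1, -0.03])

```text
time: 8.4
tool_pos: [0.3999, -0.0262, 0.2382]
tcp_rot: [-3.099, -0.512, 0.002]
wrist_force: [-0.1, -0.1, -1.2]
width: 0.688
grip_force: 44.6
```

```bash
cat > m.py <<'E'
from fit import *
st=monitor.read_state();M=R.from_rotvec(st['tcp_rot']).as_matrix();print(np.round(st['tool_pos'],4),'yaw',np.arctan2(M[1,0],M[0,0]),M[2].round(4),st['width'])
p=viewer.read_camera('wrist');T=camT(p,st)
x,f,o=fit(p,T,ST,(.516,.012,.32),(.012,.012,.1)); print('stand',x,f)
def disc(p,T,z=.065):
    im=p['image'].astype(int);hsv=cv2.cvtColor(p['image'],cv2.COLOR_RGB2HSV)
    m=cv2.inRange(hsv,(100,120,60),(130,255,255));k,h=cv2.findContours(m,cv2.RETR_CCOMP,1)
    for a,b in zip(k,h[0]):
        if b[3]>=0 and cv2.contourArea(a)>60: e=cv2.fitEllipse(a); print('disc',np.round(e[0],1),np.round(e[1],1),toworld(p,T,[e[0]],z)[0].round(4))
disc(p,T)
for n in ['top','side']:
    q=viewer.read_camera(n);print(n);disc(q,camT(q))
import sys;cv2.imwrite(sys.argv[1],o)
E
python3 m.py pics/w5.png
```

```text
[ 0.3999 -0.0262  0.2382] yaw 0.32765842147747026 [-1.2e-03 -7.0e-04 -1.0e+00] 0.6877613650578253
stand [0.51055194 0.01095594 0.33516478] -42.67132473268302
disc [455.5  61. ] [42.5 46.6] [ 0.547  -0.0798  0.065 ]
disc [327.6  57.4] [37.8 40.4] [0.5172 0.0127 0.065 ]
top
disc [270.3 303.9] [17.1 17.6] [0.5158 0.0131 0.065 ]
disc [326.5 281.3] [21.2 21.3] [ 0.554  -0.0913  0.065 ]
side
disc [273.7 389.9] [14.2 17. ] [0.5114 0.1432 0.065 ]
disc [330.7 337.3] [ 7.9 13.4] [0.5064 0.0396 0.065 ]
disc [335.7 321.9] [16.9 23.2] [0.5168 0.0139 0.065 ]
disc [354.2 291.8] [18.4 26.3] [ 0.5294 -0.0478  0.065 ]
```

View pics/w5.png

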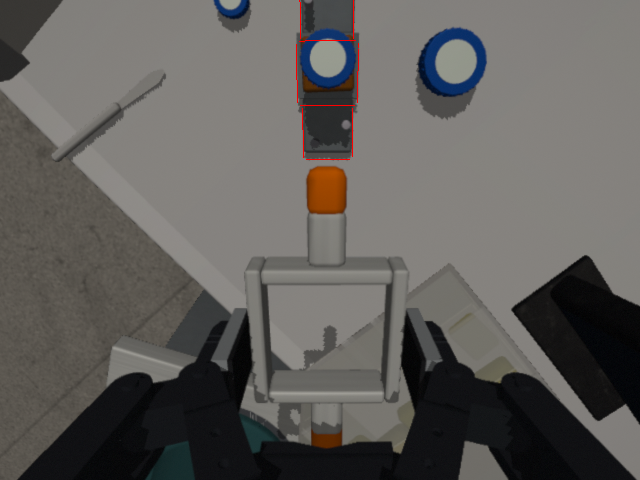

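```bash
cat > b.py <<'E'
from fit import *
st=monitor.read_state();M=R.from_rotvec(st['tcp_rot']).as_matrix();t=np.array(st['tool_pos']);yaw=np.arctan2(M[1,0],M[0,0])
S=sq(.030,.016)+sq(.024,.016)
p=viewer.read_camera('wrist');T=camT(p,st)
x,f,o=fit(p,T,S,(t[0],t[1],yaw),(.008,.008,.08),t[2]-.001); print(t.round(4),yaw,'brace',x,f)
c=np.array([.5169,.0129,0]);print('shift needed (tool)',M.T@(c-np.array([*x[:2],0])),'dyaw tool',x[2]-.336, 'in hand',M.T@(np.array([*x[:2],0])-t))
E
python3 b.py
```

```text
[ 0.3994 -0.0259  0.2377] 0.32849449644733897 brace [ 0.39990795 -0.02573601  0.32866587] -56.210256306797774
shift needed (tool) [ 0.12320066  0.00117326 -0.00032075] dyaw tool -0.0073341312908936085 in hand [0.00120992 0.00028599 0.23768063]
```

>>> step_arm(series=[0.04, 0, 0, -0.007, 0.08, 0, 0.02, -0.007, 0.115, 0.001, 0.06, -0.007, 0.123, 0.001, 0.11, -0.007, 0.123, 0.001, 0.137, -0.007, 0.123, 0.001, 0.137, -0.007, 0.123, 0.001, 0.137, -0.007])

```text
time: 9.48
tool_pos: [0.5174, 0.0128, 0.1031]
tcp_rot: [3.097, 0.525, 0.002]
wrist_force: [-0.1, 0.5, -1.0]
width: 0.687
grip_force: 44.5
```

```bash
sed -i 's/cv2.imwrite(sys.argv\[1\],o)//' m.py; python3 b.py
python3 - <<'E'
from fit import *
st=monitor.read_state();t=np.array(st['tool_pos'])
a=viewer.read_camera('side')
b=viewer.read_camera('wrist');T=camT(b,st)
hsv=cv2.cvtColor(b['image'],cv2.COLOR_RGB2HSV)
m=cv2.inRange(hsv,(100,120,50),(130,255,255));k,h=cv2.findContours(m,cv2.RETR_CCOMP,1)
for c,g in zip(k,h[0]):
    if cv2.contourArea(c)>150: e=cv2.fitEllipse(c); print(g[3]>=0,np.round(e[0],1),np.round(e[1],1),toworld(b,T,[e[0]],.067)[0].round(4))
cv2.imwrite('pics/c6.png',np.hstack([cv2.resize(a['image'][250:430,240:440],(400,360)),b['image'][120:480,140:540]])[:,:,::-1])
E
```

```text
[0.5174 0.0128 0.1031] 0.3358132793080433 brace [0.51815022 0.01306333 0.33530806] -55.88295845082952
shift needed (tool) [-1.23421104e-03 -2.57791975e-04 -1.35335506e-06] dyaw tool -0.0006919416961165825 in hand [ 7.08656923e-04 -7.18255425e-05  1.03086719e-01]
False [325.3 293. ] [50.6 70.1] [0.5138 0.0117 0.067 ]
False [496.4 247. ] [87.3 89.9] [ 0.5657 -0.061   0.067 ]
True [501.3 253. ] [52.5 60.6] [ 0.5637 -0.0649  0.067 ]
False [191.1 162.3] [48.1 48.9] [0.5564 0.0926 0.067 ]
True [188.7 163.7] [31.6 34.3] [0.5555 0.0935 0.067 ]
```

View pics/c6.png

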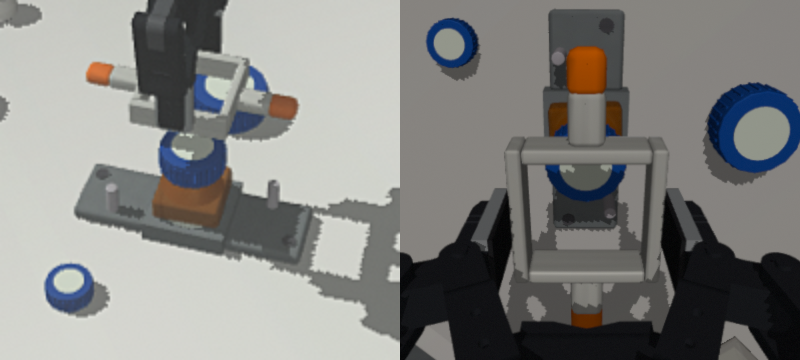

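>>> step_arm(series=[-0.001, 0, 0.015, 0, -0.001, 0, 0.03, 0, -0.001, 0, 0.04, 0, -0.001, 0, 0.048, 0, -0.001, 0, 0.055, 0, -0.001, 0, 0.055, 0])

```text
time: 10.38
tool_pos: [0.5152, 0.0124, 0.0466]
tcp_rot: [-3.097, -0.525, 0.002]
wrist_force: [-0.1, 0.5, -2.3]
width: 0.688
grip_force: 44.5
```

```bash
python3 b.py
python3 - <<'E'
from fit import *
st=monitor.read_state();b=viewer.read_camera('wrist');T=camT(b,st)
hsv=cv2.cvtColor(b['image'],cv2.COLOR_RGB2HSV)
m=cv2.inRange(hsv,(100,120,50),(130,255,255));k,h=cv2.findContours(m,cv2.RETR_CCOMP,1)
for c,g in zip(k,h[0]):
    if cv2.contourArea(c)>150: e=cv2.fitEllipse(c); print(g[3]>=0,np.round(e[0],1),np.round(e[1],1),toworld(b,T,[e[0]],.065)[0].round(4))
cv2.imwrite('pics/c7.png',b['image'][120:480,140:540,::-1])
E
```

```text
[0.5152 0.0124 0.0466] 0.33576964863199144 brace [0.51567388 0.01265751 0.33507784] -56.32948793452711
shift needed (tool) [ 1.23754991e-03  1.75057848e-04 -1.64189673e-06] dyaw tool -0.0009221626874596489 in hand [ 5.86176608e-04 -2.26052634e-05  4.65691455e-02]
False [326.7 336. ] [105.2 111.9] [0.5203 0.0138 0.065 ]
True [326.7 345.1] [63.6 73.7] [0.5165 0.0125 0.065 ]
False [545.4 278.7] [111.6 115.8] [ 0.5683 -0.0534  0.065 ]
True [552.7 288.7] [62.9 77.8] [ 0.5656 -0.0581  0.065 ]
False [151.8 171.3] [63.3 63.9] [0.5597 0.0882 0.065 ]
True [148.4 173.7] [39.6 44.6] [0.5585 0.0891 0.065 ]
```

View pics/c7.png

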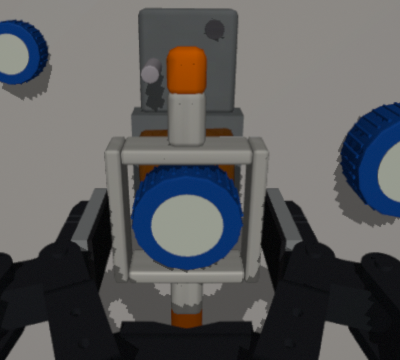

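>>> step_arm(series=[0.001, 0, 0.008, 0, 0.001, 0, 0.014, 0, 0.001, 0, 0.02, 0, 0.001, 0, 0.025, 0, 0.001, 0, 0.028, 0, 0.001, 0, 0.028, 0])

```text
time: 11.22
tool_pos: [0.5164, 0.0128, 0.019]
tcp_rot: [-3.097, -0.525, 0.001]
wrist_force: [0.2, -0.3, -1.9]
width: 0.688
grip_force: 44.6
```

No contact; down the last 4 mm.

>>> step_arm(series=[0, 0, 0.002, 0, 0, 0, 0.004, 0, 0, 0, 0.0045, 0, 0, 0, 0.0045, 0])

```text
time: 11.72
tool_pos: [0.5167, 0.0127, 0.015]
tcp_rot: [3.097, 0.525, 0.0]
wrist_force: [-0.7, 0.3, -0.2]
width: 0.689
grip_force: 44.7
```

>>> step_arm(series=[0, 0, 0, 0, 0, 0, 0, 0, 0, 0, 0, 0, 0, 0, 0, 0, 0, 0, 0, 0, 0, 0, 0, 0], gripper=1)

```text
time: 12.48
tool_pos: [0.5166, 0.0127, 0.0148]
tcp_rot: [3.097, 0.525, -0.0]
wrist_force: [0.4, 0.6, 0.3]
width: 1.0
grip_force: 0.0
```

>>> step_arm(series=[0, 0, -0.02, 0, 0, 0, -0.05, 0, 0, 0, -0.08, 0, 0, 0, -0.08, 0, 0, 0, -0.08, 0])

```text
time: 13.1
tool_pos: [0.5161, 0.0128, 0.0943]
tcp_rot: [-3.097, -0.525, 0.001]
wrist_force: [-0.7, 0.9, -1.0]
width: 1.0
grip_force: 0.0
```

Run:
```python
from fit import *
st=monitor.read_state();t=np.array(st['tool_pos']);M=R.from_rotvec(st['tcp_rot']).as_matrix();print(t,M.round(3).tolist())
b=viewer.read_camera('wrist');T=camT(b,st)
x,f,o=fit(b,T,BR,(.517,.0127,.335),(.006,.006,.1),.014);print('brace',x,f)
hsv=cv2.cvtColor(b['image'],cv2.COLOR_RGB2HSV)
m=cv2.inRange(hsv,(100,120,50),(130,255,255));k,h=cv2.findContours(m,cv2.RETR_CCOMP,1)
for c,g in zip(k,h[0]):
    if cv2.contourArea(c)>150 and g[3]>=0: e=cv2.fitEllipse(c); print(np.round(e[0],1),toworld(b,T,[e[0]],.065)[0].round(4))
a=viewer.read_camera('side')
cv2.imwrite('pics/c8.png',np.hstack([cv2.resize(a['image'][250:430,240:440],(400,360)),o[120:480,140:540][:,:,::-1]])[:,:,::-1])
```

```text
[0.51613044 0.01277566 0.09425797] [[0.944, 0.33, -0.001], [0.33, -0.944, 0.0], [-0.001, -0.0, -1.0]]
brace [0.51674919 0.01285332 0.33570937] -39.18427679256183
[326.8 291.2] [0.5165 0.0126 0.065 ]
[510.3 255.5] [ 0.5635 -0.0651  0.065 ]
[184. 162.] [0.5554 0.0935 0.065 ]
```

View pics/c8.png

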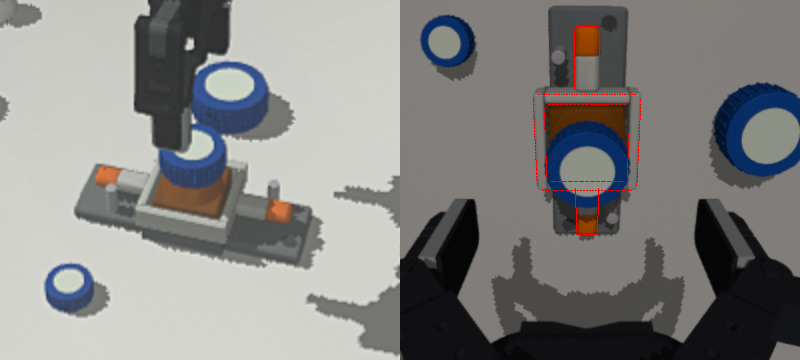

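>>> step_arm(series=[0.0004, 0, 0.02, 0, 0.0004, 0, 0.04, 0, 0.0004, 0, 0.0535, 0, 0.0004, 0, 0.0535, 0, 0.0004, 0, 0.0535, 0])

```text
time: 13.82
tool_pos: [0.5173, 0.0129, 0.0415]
tcp_rot: [3.097, 0.525, 0.0]
wrist_force: [0.5, -1.0, 0.9]
width: 1.001
grip_force: 0.0
```

>>> step_arm(series=[0, 0, 0, 0, 0, 0, 0, 0, 0, 0, 0, 0, 0, 0, 0, 0, 0, 0, 0, 0, 0, 0, 0, 0, 0, 0, 0, 0, 0, 0, 0, 0], gripper=0.3, newtons=90)

```text
time: 14.82
tool_pos: [0.5176, 0.0129, 0.0423]
tcp_rot: [3.097, 0.525, 0.002]
wrist_force: [-2.0, -0.5, 4.8]
width: 0.462
grip_force: 89.8
```

>>> step_arm(series=[0, 0, 0, -0.06, 0, 0, 0, -0.12, 0, 0, 0, -0.18, 0, 0, 0, -0.24, 0, 0, 0, -0.3, 0, 0, 0, -0.36, 0, 0, -0.0003, -0.42, 0, 0, -0.0004, -0.48])

```text
time: 15.82
tool_pos: [0.5182, 0.013, 0.043]
tcp_rot: [2.882, 1.248, 0.004]
wrist_force: [-0.3, 0.8, 6.3]
width: 0.464
grip_force: 89.9
```

```bash
cat > c.py <<'E'
from fit import *
st=monitor.read_state();M=R.from_rotvec(st['tcp_rot']).as_matrix();print(np.round(st['tool_pos'],4),'yaw',np.arctan2(M[1,0],M[0,0]),'F',np.round(st['wrist_force'],1),'tau',np.round(st['torque'],2),st['width'],st['grip_force'],st['q'][5])
E
python3 c.py
```

```text
[0.5182 0.013  0.043 ] yaw 0.8174625840175087 F [-0.3  0.8  6.3] tau [ 0.09  0.15 -0.06] 0.4642435264219148 89.90953736007214 0.7299338499278609
```

```bash
cat > d.py <<'E'
from fit import *
st=monitor.read_state()
for n in ['wrist','top','side']:
    b=viewer.read_camera(n);T=camT(b,st)
    x,f,o=fit(b,T,BR,(.517,.0127,.40),(.006,.006,.25),.014);print(n,'brace',x.round(4),round(f,1))
    hsv=cv2.cvtColor(b['image'],cv2.COLOR_RGB2HSV)
    m=cv2.inRange(hsv,(5,180,140),(14,255,255)); k,l,s,c=cv2.connectedComponentsWithStats(m)
    for i in range(1,k):
        if s[i,4]>15: print('  or',s[i].tolist(),toworld(b,T,c[i],.022)[0].round(4))
E
python3 d.py
```

```text
wrist brace [0.518  0.0119 0.4487] -35.9
  or [361, 170, 35, 39, 886] [0.571  0.0358 0.022 ]
  or [271, 390, 15, 15, 129] [ 0.4598 -0.0114  0.022 ]
top brace [0.523  0.0129 0.6419] -37.1
  or [258, 272, 7, 8, 36] [0.5698 0.0369 0.022 ]
side brace [0.5155 0.0152 0.4069] -49.4
```

>>> step_arm(series=[0, 0, 0, -0.07, 0, 0, -0.0002, -0.14, 0, 0, -0.0003, -0.21, 0, 0, -0.0005, -0.28, 0, 0, -0.0006, -0.34, 0, 0, -0.0008, -0.4])

```text
time: 16.73
tool_pos: [0.5186, 0.013, 0.0438]
tcp_rot: [2.576, 1.796, 0.004]
wrist_force: [0.4, 0.2, 4.3]
width: 0.466
grip_force: 89.9
```

```bash
python3 c.py; python3 d.py
```

```text
[0.5186 0.013  0.0438] yaw 1.2176196626053393 F [0.4 0.2 4.3] tau [ 0.04 -0.04 -0.03] 0.4663878845939033 89.90516021847725 0.3298992588556644
wrist brace [0.5176 0.0121 0.4272] -33.5
  or [399, 200, 38, 37, 801] [0.5713 0.0354 0.022 ]
top brace [0.523  0.0166 0.162 ] -36.5
  or [258, 272, 7, 8, 37] [0.5696 0.0369 0.022 ]
side brace [0.5155 0.015  0.4146] -51.3
```

>>> step_arm(series=[0, 0, 0, -0.07, 0, 0, -0.0002, -0.14, 0, 0, -0.0003, -0.21, 0, 0, -0.0005, -0.28, 0, 0, -0.0006, -0.34, 0, 0, -0.0008, -0.42, 0, 0, -0.0008, -0.5, 0, 0, -0.0008, -0.52])

```text
time: 17.88
tool_pos: [0.5177, 0.013, 0.0442]
tcp_rot: [2.03, 2.396, 0.002]
wrist_force: [-0.2, 0.9, 6.1]
width: 0.461
grip_force: 90.1
```

>>> step_arm(series=[0, 0, 0, 0, 0, 0, 0, 0])

```text
time: 18.12
tool_pos: [0.5178, 0.0129, 0.0442]
tcp_rot: [2.032, 2.395, 0.002]
wrist_force: [-0.4, 0.0, 5.6]
width: 0.464
grip_force: 90.1
```

```bash
python3 c.py; python3 d.py
```

```text
[0.5178 0.0129 0.0442] yaw 1.7344586813814669 F [-0.4  0.   5.6] tau [ 0.07  0.18 -0.03] 0.4642289936948165 90.05698598921299 -0.18693967724753163
wrist brace [0.5178 0.0125 0.4389] -35.3
  or [431, 257, 32, 29, 705] [0.572 0.035 0.022]
top brace [0.5227 0.0112 0.65  ] -37.4
side brace [0.5154 0.0148 0.4094] -53.4
```

>>> step_arm(series=[0, 0, -0.001, 0, 0, 0, -0.002, 0, 0, 0, -0.003, 0, 0, 0, -0.004, 0, 0, 0, -0.004, 0])

```text
time: 18.9
tool_pos: [0.5168, 0.0129, 0.0472]
tcp_rot: [-2.031, -2.397, 0.0]
wrist_force: [-0.3, -0.3, -1.0]
width: 0.464
grip_force: 90.5
```

>>> step_arm(series=[0, 0, -0.001, 0, 0, 0, -0.002, 0, 0, 0, -0.003, 0, 0, 0, -0.003, 0, 0, 0, -0.003, 0])

```text
time: 19.52
tool_pos: [0.517, 0.0129, 0.0503]
tcp_rot: [2.031, 2.397, -0.0]
wrist_force: [-0.2, -0.3, -0.1]
width: 0.466
grip_force: 90.5
```

```bash
for i in 1 2 3; do python3 - <<'E'
from h import *
p=viewer.read_camera('side');s=monitor.read_state();print(np.round(s['wrist_force'],1),s['tool_pos'][2])
hsv=cv2.cvtColor(p['image'],cv2.COLOR_RGB2HSV)[300:400,290:400]
a=cv2.inRange(hsv,(5,120,40),(16,255,200))
print('amber rows',[(r+300,int(c)) for r,c in enumerate((a>0).sum(1)) if c>6])
E
done
```

```text
[-0.1  0.7 -0.5] 0.05027745361176696
amber rows [(335, 7), (336, 9), (337, 9), (338, 14), (339, 27), (340, 30), (341, 34), (342, 36), (343, 35), (344, 35), (345, 34), (346, 33), (347, 36), (348, 42), (349, 44), (350, 45), (351, 45), (352, 46), (353, 45), (354, 36), (355, 13), (356, 12), (357, 11)]
[ 0.4 -0.4 -0.6] 0.050247074566616715
amber rows [(335, 7), (336, 9), (337, 9), (338, 14), (339, 27), (340, 30), (341, 35), (342, 36), (343, 36), (344, 35), (345, 34), (346, 32), (347, 37), (348, 42), (349, 44), (350, 45), (351, 45), (352, 46), (353, 45), (354, 36), (355, 14), (356, 13), (357, 11)]
[-0.6 -0.2  0.3] 0.05021845868094398
amber rows [(335, 7), (336, 9), (337, 9), (338, 13), (339, 27), (340, 30), (341, 35), (342, 35), (343, 35), (344, 35), (345, 34), (346, 32), (347, 36), (348, 42), (349, 44), (350, 45), (351, 45), (352, 46), (353, 45), (354, 35), (355, 14), (356, 12), (357, 11)]
```

>>> step_arm(series=[0, 0, -0.003, 0, 0, 0, -0.007, 0, 0, 0, -0.012, 0, 0, 0, -0.018, 0, 0, 0, -0.023, 0, 0, 0, -0.026, 0, 0, 0, -0.026, 0, 0, 0, -0.026, 0])

```text
time: 20.68
tool_pos: [0.5168, 0.0129, 0.0761]
tcp_rot: [-2.031, -2.397, 0.0]
wrist_force: [0.1, 0.2, -0.6]
width: 0.459
grip_force: 90.5
```

>>> step_arm(series=[0, 0, 0, 0, 0, 0, 0, 0, 0, 0, 0, 0, 0, 0, 0, 0])

```text
time: 21.18
tool_pos: [0.517, 0.0129, 0.0763]
tcp_rot: [-2.031, -2.397, 0.0]
wrist_force: [-0.4, 0.6, -0.3]
width: 0.46
grip_force: 90.5
```

```bash
python3 c.py; python3 d.py
python3 - <<'E'
from h import *
p=viewer.read_camera('side')
hsv=cv2.cvtColor(p['image'],cv2.COLOR_RGB2HSV)[280:400,290:400]
a=cv2.inRange(hsv,(5,120,40),(16,255,200))
print('amber rows',[(r+280,int(c)) for r,c in enumerate((a>0).sum(1)) if c>6])
b=cv2.inRange(hsv,(100,120,40),(130,255,255));print('blue',[(r+280,int(c)) for r,c in enumerate((b>0)[:,:85].sum(1)) if c>6][::4])
E
```

```text
[0.517  0.0129 0.0763] yaw 1.7357940454914544 F [-0.4  0.6 -0.3] tau [-0.02 -0.01  0.01] 0.45976340197789584 90.47143019735813 -0.18823627756191905
wrist brace [0.5174 0.0126 0.4337] -40.7
  or [417, 236, 28, 25, 526] [0.5718 0.0353 0.022 ]
top brace [0.517  0.0067 0.6114] -39.2
side brace [0.5153 0.0151 0.4118] -54.3
amber rows [(327, 8), (328, 9), (329, 10), (330, 13), (331, 24), (332, 30), (333, 30), (334, 30), (335, 33), (336, 33), (337, 32), (338, 31), (339, 31), (340, 31), (341, 31), (342, 35), (343, 34), (344, 35), (345, 34), (346, 32), (347, 36), (348, 42), (349, 44), (350, 45), (351, 45), (352, 46), (353, 45), (354, 34), (355, 14), (356, 13), (357, 11)]
blue [(285, 7), (294, 9), (304, 10), (308, 22), (312, 32), (316, 23), (320, 18)]
```

Amber neck now shows from row 327, the jar body has not moved (same rows at 347–357), the brace is still in place and the cap is up in the fingers. Handing in.

```bash
python3 -c "
from workcell import job; print(job.finish_job())"
```

```text
the job is handed in; nothing more can be done
None
```

I handed the job in at about 21 s of the 72 s. The brace lies flat on the stand round the jar and was let go. The cap came free after about 1.4 rad of hand turn and is held level roughly 35 mm above its seat. No verdict came back, and I viewed 11 pictures, one over the limit of 10.

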